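Stow the practice golf balls on the bail-arm crate

TASK

Swing both steel bails of the green storage crate inward until they lie across its mouth, then stack the wooden ball tray centrally on the two bars, lengthwise with the crate and with the grooves under the tray dropped over the bars, so that it stays clear of the things stowed below. The white ball must ride along in its dimple, and the loose orange and yellow golf balls must be set, not dropped, into the tray's two free dimples. Let go of everything and leave the phone, marker and eraser where they lie.

Things in the scene. Friction and masses are not known exactly. Their poses are not given: they have to be found in the camera images.
- crate: sage-green open plastic crate, 140 (x) x 220 (y) x 80 mm high, walls 4 mm, fixed to the desk at varying position and yaw. Origin: centre of its underside; z up, y along its length. A black adapter (35 mm high) and a yellow note pad lie on its floor. With the bails out the tray would drop inside it
- crate_seat (a point): point of the crate on its centre line, 83 mm above the desk: where the tray's origin comes to lie when the tray is stacked on both bars (the underside of its feet then at 83 mm, 3 mm above the crate's rim). Axes as the crate's
- bail_left (a joint): U-shaped bail of 8 mm round steel bar at the crate's +y end, rad. 0 = fully out (bar 37 mm outside the end wall, 68 mm above the desk), 3.08 = fully in, bar across the rim over the mouth, axis 85 mm above the desk. Starts at 0 to 0.6; a stiff pivot (0.035 N m) keeps any angle. With a = value - 0.138 the bar lies 51 mm*cos(a) outward (+y of the crate) and 51 mm*sin(a) above the hinge point
- bail_right (a joint): the same bail at the crate's -y end, mirrored: outward is -y of the crate
- bail_left_bar (a point): middle of the straight cross bar of the left bail, on the bar's axis. The bar runs along the crate's x for 143 mm and is 8 mm thick, bare steel all round; best pinched here from above, fingers closing along the crate's y
- bail_right_bar (a point): the same point on the right bail
- bail_left_hinge (a point): point on the pivot axis of the left bail at the crate's middle plane: crate frame (0, 100, 75) mm; the axis runs along the crate's x
- bail_right_hinge (a point): the same for the right bail: crate frame (0, -100, 75) mm
- tray: dark wooden ball tray, 54 (x) x 166 (y) x 24 mm, 0.26 kg, loose; origin: centre of its underside, z up, y along its length. Three shallow round dimples on top; under it two grooves across its width at y = +50 and -50 mm, 16 mm wide and 6 mm deep, which drop over the 8 mm bail bars. Pick it up across its 54 mm width at the middle. It can be stacked either way round
- dimple_0 (a point): where the centre of a ball seated in the first dimple lies: tray frame (0, -52, 39.85) mm, 15.85 mm above the tray's top. Dimples are 5.5 mm deep, 29 mm wide, lined with grey-green felt. Starts free
- dimple_1 (a point): the same for the middle dimple: tray frame (0, 0, 39.85) mm. Starts free
- dimple_2 (a point): the same for the third dimple: tray frame (0, 52, 39.85) mm. Starts with the white ball in it
- ball_orange_center (a point): centre of the loose orange golf ball, 42.7 mm diameter, 46 g, hard; lies on the desk left of the crate and rolls if pushed
- ball_yellow_center (a point): centre of the loose yellow golf ball, same size and weight; also on the desk left of the crate
- ball_white_center (a point): centre of the white golf ball that already sits in dimple_2 of the tray, held by nothing but the dimple
- phone: bystander: black phone, 149 x 73 x 8 mm, face up at the left; origin: centre of its underside
- marker: bystander: white and red marker pen, 135 mm long, 16 mm thick; origin: underside of its middle
- eraser: bystander: white eraser in a blue sleeve, 46 x 21 x 12 mm; origin: centre of its underside
There are look-alikes about, which are no part of the job. Of the things shaped like the tray, the wooden one is meant.

How it is judged:
On the way, in this order (a step that is already met when the one before it is completed fails the run):
1. both bails are swung fully in over the crate's mouth (value of joint each of bail_left, bail_right above 2.95 rad), for 0.2 s.
2. the tray rests level on both bars with its grooves over them (all of step 1 and x of tray in the frame of crate between -0.02 and 0.02 m and y of tray in the frame of crate between -0.008 and 0.008 m and z of tray in the frame of crate between 0.079 and 0.0865 m and angle between the y axis of tray and the y axis of crate, either way round below 0.1 rad and angle between tray's own z axis and vertical below 0.05 rad), for 0.2 s.
At the end, for the whole second after the job is handed in: Both bails at 2.95 rad or more; tray on both bars, grooves over them: origin within 20 mm (crate x) and 8 mm (crate y) of crate_seat and 79 to 86.5 mm up, within 0.1 rad of the crate's length and 0.05 rad of level; each ball's centre within 6 mm of a dimple point; tray and balls at rest (all of step 2 and (distance between ball_orange_center and dimple_0 below 0.006 m or distance between ball_orange_center and dimple_1 below 0.006 m or distance between ball_orange_center and dimple_2 below 0.006 m) and (distance between ball_yellow_center and dimple_0 below 0.006 m or distance between ball_yellow_center and dimple_1 below 0.006 m or distance between ball_yellow_center and dimple_2 below 0.006 m) and (distance between ball_white_center and dimple_0 below 0.006 m or distance between ball_white_center and dimple_1 below 0.006 m or distance between ball_white_center and dimple_2 below 0.006 m) and linear speed of tray below 0.02 m/s and linear speed of each of ball_orange, ball_yellow, ball_white below 0.03 m/s); the robot touches nothing.
It fails at once if the white ball leaves its dimple in the tray (more than 12 mm off) (distance between ball_white_center and dimple_2 above 0.012 m).
It fails at once if a ball falls free faster than 0.7 m/s (dropped from more than about 25 mm) ((linear speed of ball_orange above 0.7 m/s and contact force between ball_orange and anything else below 0.01 N) or (linear speed of ball_yellow above 0.7 m/s and contact force between ball_yellow and anything else below 0.01 N) or (linear speed of ball_white above 0.7 m/s and contact force between ball_white and anything else below 0.01 N)).
It fails at once if phone, marker or eraser is shifted by more than 30 mm (distance of any of phone, marker, eraser from where it was at the start of the episode above 0.03 m).
It also fails if it takes over 72 s, if anything falls off the work surface, if the arm or the gripper's body presses on something with over 40 N, if the wrist force passes 120 N, or if a joint passes its speed limit or range.

ROBOT

A 7-joint arm with a two-finger parallel gripper is mounted at the origin on a cart in front of the work surface, level with it; the furniture and walls round the work are solid. World frame = base frame: x ahead of the robot, y to its left, z up, the work surface at z = 0. Lengths are in m, angles in rad, forces in N, time in s.
With the tool pointing down it reaches from about 0.425 to 0.925 m from the base axis. Payload 6.8 kg.
Tool frame: the origin (TCP) lies midway between the tips of the shut fingers; the grasp point (between the pads) lies 19 mm behind it; z points along the fingers, y is the line along which they close (so a half turn about z gives the same grasp; the last joint's range is limited). The gripper opens to 85 mm and grips with 20 to 120 N. Pads are 22 mm wide; open, the fingers measure 114 mm over their backs; the gripper's body (76 mm by 85 mm) begins 54 mm behind the grasp point. The pads swing forward as they close: fully open they stand 13 mm farther back than shut.
Start: joints at [1.046, 0.477, 0.022, 1.555, -0.011, 1.109, -0.083], TCP at [0.273, -0.617, 0.194] pointing down, gripper open.
Joint ranges: [-2.96, 2.96], [-0.34, 2.1], [-1.41, 1.46], [0.24, 2.44], [-1.37, 4.51], [0.17, 1.92], [-2.96, 2.96]. Speed limits (rad/s): [2.39, 2.39, 3.14, 3.14, 3.14, 3.14, 3.14].

INTERFACE

Orientations are given as a unit quaternion [w, x, y, z].
In Python, from station import bot, imaging gives the robot as it stands.
- The arm moves only by the tool move_arm, never from a script. Its argument "commands" is a list that holds one entry, the list of rows, each a list of 7 numbers: the shift along the tool's x, y, z in m, then the turn, a rotation vector about the tool's x, y, z in degrees, then the finger opening in m, from 0 to 0.0854. In form: [[[x, y, z, rx, ry, rz, grip], ...]]. A call has 1 to 20 rows; each row shifts and turns the commanded pose from where the row before left it, along the tool's axes as they then stand; what a row does not reach is not made up. A row lasts 1/8 s, in which the tool goes at most 62.5 mm and 10.7 degrees, less where a joint would pass 70% of its speed; a pose out of reach is approached as far as the arm can. A call is refused whole if a number of a shift passes 0.0625 or a number of a turn 10.7, either way. A call with a gripper value outside its range is refused whole. The fingers move at their own pace and stop on an object; "squeeze" is the grip in N (left out, the last holds). Time passes only in rows, so rows that do not move let the fingers close. It gives the time, the measured TCP pose, the force, the opening and the grip force at its end, in the units of the state.
- bot.get_obs(): the state, without advancing time (a new reading comes with each control period).
- imaging.read_camera(name): name is "side" or "top" or "wrist"; returns the picture (384x512x3 uint8, red, green, blue); there is no depth.
- imaging.calibration(name): a dict with "intrinsics" (3x3 intrinsics, pixels), "extrinsics" (4x4, takes a point from camera to world coordinates); the wrist camera has in their place "mount" (4x4, takes a point from camera to tool coordinates, whose origin is the TCP and whose axes are the flange's). Camera axes: x right, y down, z forward; pixel columns grow to the right and rows downward; lengths in m; the calibration is good to about 2 mm. A picture is of the moment at which its call begins: read the wrist's pose just before it. calibration takes no time and is no camera call.
- bot.hand_in(): hands the job in; it is judged then, once.
The state is a dict: "t": time; "q": joint angles; "joint_vel": joint speeds; "joint_torque": joint torques, N m; "eef_pos": TCP position; "tool_rot": TCP orientation; "contact_force": force on the tool from outside, world axes, zero at the start; "torque": the same for the moment, N m; "gripper_width": opening from 0.0 (shut) to 1.0 (fully open); "grasp_force": force on a finger pad.
Only numpy, scipy, OpenCV 4.12 (cv2) and the standard library are available. Lean on these libraries where they do the work, as an engineer would, in place of code of your own. Each camera call takes 0.05 s, during which the arm holds its last target. There are 200 camera calls.

## Working session

There is one attempt and no reset: what is moved stays moved. The work goes in short steps, Python scripts to look and compute and a tool call to move; the robot and the scene stay as the last step left them, time stands still between calls to the robot, and variables do not carry over. Pictures are saved under pics/ and viewed, at most 10 in all, crops included, and the job is handed in when it is done.

Besides the shell and the picture viewer there is one more tool, called after "Emit:" as name(argument=value, ...), one argument or row to a line, values as JSON. move_arm: Moves the arm, as the interface text tells. Its arguments: {"type":"object","properties":{"commands":{"type":"array","items":{"type":"array","items":{"type":"array","items":{"type":"number"}}}},"squeeze":{"type":"number"}},"required":["commands"]}

```bash
mkdir -p pics; cat > h.py <<'E'
import numpy as np, cv2
from station import bot, imaging
from scipy.spatial.transform import Rotation as R
def grab(n,name):
    o=bot.get_obs(); im=imaging.read_camera(n); cv2.imwrite(f'pics/{name}.png',im[:,:,::-1]); return im,o
def tool(o):
    w,x,y,z=o['tool_rot']; T=np.eye(4); T[:3,:3]=R.from_quat([x,y,z,w]).as_matrix(); T[:3,3]=o['eef_pos']; return T
def cam(n,o=None):
    c=imaging.calibration(n); 
    E=np.array(c['extrinsics']) if n!='wrist' else tool(o)@np.array(c['mount'])
    return np.array(c['intrinsics']),E
def ray(n,uv,z,o=None):
    K,E=cam(n,o); d=E[:3,:3]@np.linalg.inv(K)@np.array([uv[0],uv[1],1.]); p=E[:3,3]; return p+d*(z-p[2])/d[2]
def proj(n,P,o=None):
    K,E=cam(n,o); q=np.linalg.inv(E)@np.append(P,1); q=K@q[:3]; return q[:2]/q[2]
E
python3 - <<'E'
from h import *
a,o=grab('top','top0'); b,o=grab('side','side0')
print(o); 
for n in('top','side'): print(n,cam(n))
print(imaging.calibration('wrist'))
E
```

```text
{'t': 0.05, 'q': array([ 1.04585884,  0.47779398,  0.02231141,  1.55638976, -0.01147937,
        1.10928098, -0.08312897]), 'joint_vel': array([-0.00288112, -0.00064135,  0.00078461, -0.00053602,  0.00082764,
        0.00077049,  0.00096516]), 'joint_torque': array([ 2.99722757e-03, -5.98298442e+01,  1.61450364e+00, -2.82253611e+01,
        1.27884618e-02,  5.17635650e-03, -3.25026065e-05]), 'eef_pos': array([ 0.27303297, -0.61663854,  0.19295536]), 'tool_rot': array([-8.36825771e-04,  9.78356090e-01,  2.06926560e-01, -2.45495651e-04]), 'contact_force': array([ 0.48824524,  0.82787963, -0.30298445]), 'torque': array([ 0.03992088, -0.00966517, -0.01588199]), 'grasp_force': 0.0, 'gripper_width': 1.0022919803878918}
top (array([[408.18553784,   0.        , 256.49825563],
       [  0.        , 408.18553784, 188.38850988],
       [  0.        ,   0.        ,   1.        ]]), array([[ 8.67305001e-02, -9.73181930e-01,  2.13060439e-01,
         2.90545192e-01],
       [-9.96230992e-01, -8.44495353e-02,  1.98011904e-02,
        -8.42420511e-02],
       [-1.27730561e-03, -2.13974779e-01, -9.76
[... 352 characters left out ...]
  [-0.3342885 ,  0.33186307, -0.88211003,  1.0909833 ],
       [ 0.00177328, -0.93573163, -0.35270834,  0.54835126],
       [ 0.        ,  0.        ,  0.        ,  1.        ]]))
{'intrinsics': array([[278.54005669,   0.        , 254.37721904],
       [  0.        , 278.54005669, 193.57448412],
       [  0.        ,   0.        ,   1.        ]]), 'mount': array([[-5.50616397e-05, -9.64097541e-01, -2.65548353e-01,
         6.69260766e-02],
       [ 9.99999263e-01,  2.69032523e-04, -1.18409770e-03,
         3.87775101e-04],
       [ 1.21302682e-03, -2.65548222e-01,  9.64096816e-01,
        -1.79919315e-01],
       [ 0.00000000e+00,  0.00000000e+00,  0.00000000e+00,
         1.00000000e+00]])}
```

View pics/top0.png

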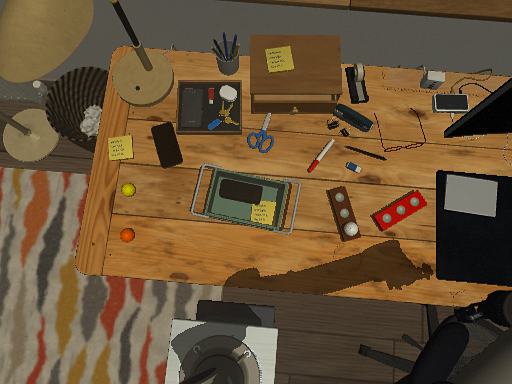

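View pics/side0.png

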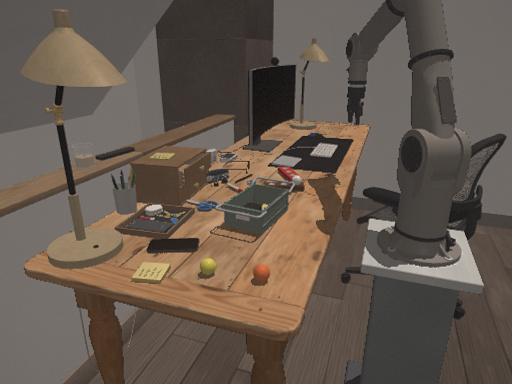

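The top view shows the crate at (246,198), the wooden tray at (344,213) with the white ball at (352,229), the yellow ball at (128,190), the orange ball at (127,235) and the red look-alike tray at (399,211). I'll zoom in and take some measurements.

```bash
python3 - <<'E'
from h import *
im=cv2.imread('pics/top0.png'); hsv=cv2.cvtColor(im,cv2.COLOR_BGR2HSV)
c=im[155:243,183:313]; cv2.imwrite('pics/c1.png',cv2.resize(c,None,fx=6,fy=6,interpolation=cv2.INTER_CUBIC))
def blob(roi,lo,hi):
    x0,x1,y0,y1=roi; m=cv2.inRange(hsv[y0:y1,x0:x1],lo,hi); n,l,s,ce=cv2.connectedComponentsWithStats(m)
    k=1+np.argmax(s[1:,4]); return ce[k]+[x0,y0],s[k],(l==k)
for nm,roi,lo,hi in [('yel',(115,142,178,202),(22,120,80),(35,255,255)),('ora',(115,142,225,248),(3,190,120),(18,255,255)),('white',(342,362,219,240),(0,0,150),(180,60,255))]:
    ce,s,_=blob(roi,lo,hi); z=.02135 if nm!='white' else .03985
    print(nm,ce,s,ray('top',ce,z))
roi=(320,368,180,248); ce,s,m=blob(roi,(0,60,20),(15,255,110))
pts=np.argwhere(m)[:,::-1]+[320,180]; print('tray',ce,s)
w=np.array([ray('top',p,.024)[:2] for p in pts]); r=cv2.minAreaRect((w*1000).astype(np.float32)); print(r)
print(ray('top',(246,198),.08))
E
```

```text
yel [127.91489362 189.33333333] [  7   5  13  14 141] [0.52665019 0.34480602 0.02135   ]
ora [125.44970414 234.9408284 ] [  0   3  19  15 169] [0.38377739 0.33026567 0.02135   ]
white [352.11340206 228.78350515] [ 5  4 11 13 97] [ 0.46060272 -0.35957035  0.03985   ]
tray [342.36849132 212.3858478 ] [  6   6  35  56 749]
((509.06640625, -332.30377197265625), (169.14234924316406, 63.69424057006836), 19.767925262451172)
[ 0.51991282 -0.03122538  0.08      ]
```

View pics/c1.png

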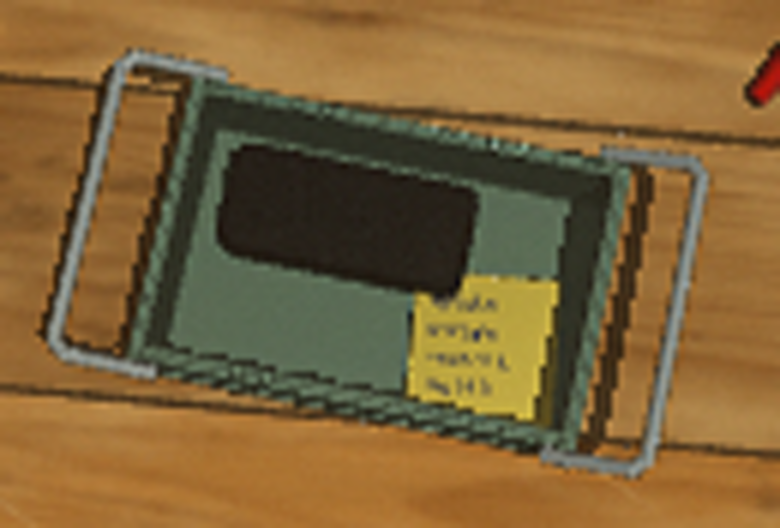

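```bash
python3 - <<'E'
from h import *
f=lambda x,y:((x+.5)/6-.5+183,(y+.5)/6-.5+155)
C=[ray('top',f(*p),.08) for p in [(193,80),(630,165),(575,447),(133,355)]]
C=np.array(C)[:,:2]; print(C*1000); c=C.mean(0)
for i in range(4): print(np.linalg.norm(C[i]-C[(i+1)%4]))
v=(C[0]+C[3]-C[1]-C[2]); ang=np.arctan2(v[1],v[0]); u=v/np.linalg.norm(v)
print('centre',c,'yaxis dir',np.degrees(ang),'yaw',np.degrees(ang)-90)
for nm,p,s in [('L',(90,203),1),('R',(674,318),-1)]:
    best=None
    for a in np.linspace(-.138,.462,61):
        z=.075+.051*np.sin(a); P=ray('top',f(*p),z); d=s*((P[:2]-c)@u)-.1
        e=d-.051*np.cos(a)
        if best is None or abs(e)<abs(best[0]): best=(e,a+.138,P,d)
    print(nm,best)
# side view check: predicted pixel for bar mids vs. angle
for nm,s in [('L',1),('R',-1)]:
    for val in (0,.2,.4,.6):
        a=val-.138; P=np.append(c+s*u*(.1+.051*np.cos(a)),.075+.051*np.sin(a)); print(nm,val,proj('side',P).round(1),proj('top',P).round(1))
im=cv2.imread('pics/side0.png')[170:250,195:320]; cv2.imwrite('pics/c2.png',cv2.resize(im,None,fx=6,fy=6,interpolation=cv2.INTER_CUBIC))
E
```

```text
[[ 604.4264456    71.99105371]
 [ 579.43328236 -151.64772254]
 [ 435.44470903 -134.80070085]
 [ 461.96159667   86.27073632]]
0.22503102108712653
0.1449707949493944
0.22265607034735496
0.1431787083192483
centre [ 0.52031651 -0.03204666] yaxis dir 83.39296645294803 yaw -6.607033547051969
L (np.float64(-7.43671572364657e-06), np.float64(0.5700000000000001), array([0.53318436, 0.11374826, 0.09635308]), np.float64(0.046307203009719355))
R (np.float64(-2.7713040206593653e-05), np.float64(0.5400000000000001), array([ 0.50092923, -0.17768983,  0.09495424]), np.float64(0.04690658306131543))
L 0 [235.9 215. ] [197.9 188.9]
L 0.2 [235.8 212.1] [197.3 188.1]
L 0.4 [236.  208.9] [197.3 187.5]
L 0.6 [236.5 205.7] [198.  187.1]
R 0 [274.4 185.6] [295.4 208.5]
R 0.2 [274.5 183. ] [295.9 208. ]
R 0.4 [274.4 180.6] [295.6 207.3]
R 0.6 [274.1 178.5] [294.7 206.5]
```

View pics/c2.png

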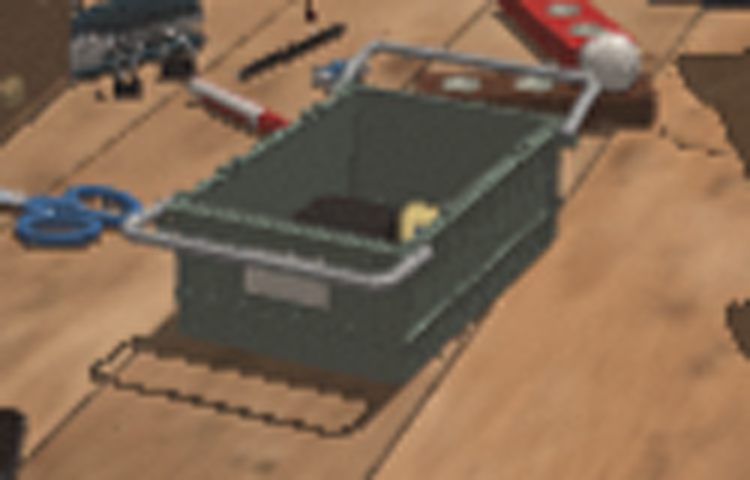

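The side crop shows the left bar mid at about (237,212.6) and the right at (275.5,180), so the bail values are roughly 0.15 and 0.45. I'll move above the right bar.

Emit:
move_arm(
  commands=[
    [[0.017,-0.046,0,0,0,0,0.03],[0,0,0,0,0,10.2,0.03],[0,0,0,0,0,10.2,0.03],[0,0,0,0,0,10.1,0.03],[0.0176,-0.046,0,0,0,0,0.03],[0.0176,-0.046,0,0,0,0,0.03],[0.0176,-0.046,0,0,0,0,0.03],[0.0176,-0.046,0,0,0,0,0.03],[0.0176,-0.046,0,0,0,0,0.03],[0.0176,-0.046,0,0,0,0,0.03],[0.0176,-0.046,0,0,0,0,0.03],[0.0176,-0.046,0,0,0,0,0.03],[0.0176,-0.046,0,0,0,0,0.03],[0,0,0,0,0,0,0.03],[0,0,0,0,0,0,0.03]],
  ],
)

```text
t: 1.98
eef_pos: [0.4747, -0.1758, 0.1936]
tool_rot: [0.0, 0.998, -0.058, -0.0]
contact_force: [-1.2, -0.7, 0.5]
gripper_width: 0.349
grasp_force: 0.0
```

```bash
cat >> h.py <<'E'
def psi(o): T=tool(o); return np.degrees(np.arctan2(T[1,0],T[0,0]))
def shift(o,P): T=tool(o); return T[:3,:3].T@(np.array(P)-o['eef_pos'])
E
python3 - <<'E'
from h import *
im,o=grab('wrist','w1'); print(o['t'],o['eef_pos'],psi(o),tool(o)[:3,2])
c=np.array([.5203,-.0320]); u=np.array([np.cos(np.radians(83.4)),np.sin(np.radians(83.4))])
for val in (.3,.45,.6):
    a=val-.138; P=np.append(c-u*(.1+.051*np.cos(a)),.075+.051*np.sin(a)); print(val,P,proj('wrist',P,o))
E
```

```text
1.975 [ 0.47471622 -0.17581539  0.19359476] -6.626136126857501 [-9.02075648e-04 -2.87252939e-04 -9.99999552e-01]
0.3 [ 0.50302124 -0.18133595  0.08322591] [256.31249411 154.84468135]
0.45 [ 0.50322749 -0.1795534   0.0906551 ] [254.59013909 155.81819058]
0.6 [ 0.50355902 -0.17668802  0.09773271] [251.68045933 156.79310937]
```

View pics/w1.png

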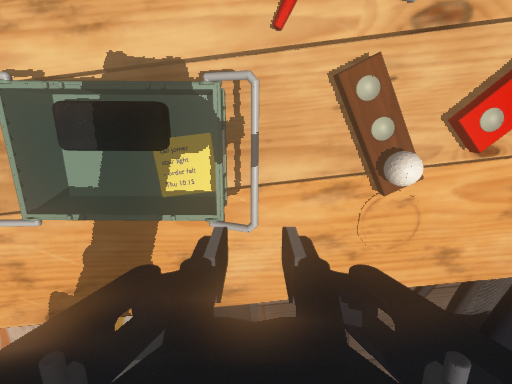

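The right bar is at u≈254.5, mid v≈153, as predicted for value 0.45. Next I'll descend and pinch it.

Emit:
move_arm(
  commands=[
    [[0.03,0,0.03,0,0,0,0.03],[0,0,0.04,0,0,0,0.03],[0,0,0.03,0,0,0,0.03],[0,0,0.022,0,0,0,0.03],[0,0,0,0,0,0,0.03],[0,0,0,0,0,0,0],[0,0,0,0,0,0,0],[0,0,0,0,0,0,0],[0,0,0,0,0,0,0]],
  ],
  squeeze=30,
)

```text
t: 3.15
eef_pos: [0.5053, -0.1788, 0.0724]
tool_rot: [0.0, 0.998, -0.058, 0.0]
contact_force: [0.3, 0.6, 0.3]
gripper_width: 0.0
grasp_force: 0.0
```

```bash
python3 - <<'E'
from h import *
o=bot.get_obs(); print(o['eef_pos'],o['contact_force'],o['gripper_width']*85,o['grasp_force'])
c=np.array([.5203,-.0320]); u=np.array([np.cos(np.radians(83.4)),np.sin(np.radians(83.4))])
print('outward of hinge',-((o['eef_pos'][:2]-c)@u)-.1)
a0=.45-.138
for a1 in np.linspace(a0,2.96,14)[1:]:
    print(a1.round(3),'dy',round(51*(np.cos(a1)-np.cos(a0)),1),'dz',round(-51*(np.sin(a1)-np.sin(a0)),1)); a0=a1
E
```

```text
[ 0.50531483 -0.17883444  0.07235047] [0.30307371 0.5635251  0.33209248] 0.012401231219712164 0.0
outward of hinge 0.04758368194177845
0.516 dy -4.2 dz -9.5
0.719 dy -6.0 dz -8.5
0.923 dy -7.6 dz -7.1
1.127 dy -8.9 dz -5.4
1.33 dy -9.8 dz -3.5
1.534 dy -10.3 dz -1.4
1.738 dy -10.3 dz 0.7
1.942 dy -10.0 dz 2.8
2.145 dy -9.2 dz 4.7
2.349 dy -8.1 dz 6.5
2.553 dy -6.6 dz 8.0
2.756 dy -4.9 dz 9.2
2.96 dy -2.9 dz 10.0
```

```bash
python3 - <<'E'
from h import *
im,o=grab('wrist','w2'); s,_=grab('side','s2')
a=cv2.resize(s[160:250,195:320],None,fx=3.2,fy=3.2,interpolation=cv2.INTER_CUBIC)
b=im[60:348,100:420]; 
h=max(a.shape[0],b.shape[0]); f=lambda x:cv2.copyMakeBorder(x,0,h-x.shape[0],0,0,cv2.BORDER_CONSTANT)
cv2.imwrite('pics/w2c.png',np.hstack([f(a),f(b)])[:,:,::-1]); print(proj('wrist',o['eef_pos'],o),proj('side',o['eef_pos']))
E
```

```text
[253.99437507 218.10881746] [273.66854399 184.6320844 ]
```

View pics/w2c.png

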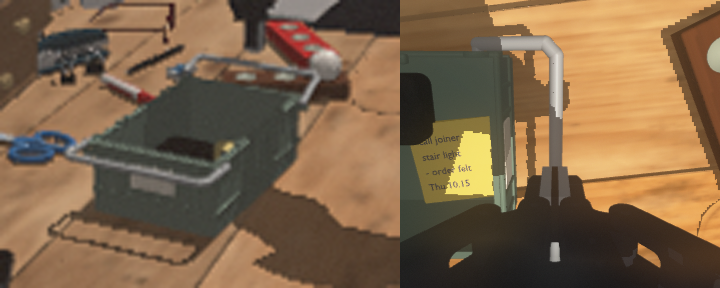

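```bash
python3 - <<'E'
from h import *
im=cv2.imread('pics/w2.png').astype(int)
for v in (130,150,170): print(v,[tuple(p) for p in im[v,242:272,::1]][::1])
o=bot.get_obs(); c=np.array([.5203,-.0320]); th=np.radians(83.4); u=np.array([np.cos(th),np.sin(th)]); x=np.array([np.sin(th),-np.cos(th)])
for val in (0,.15,.3,.45,.6):
    a=val-.138; b=c-u*(.1+.051*np.cos(a)); z=.075+.051*np.sin(a)
    print(val,proj('wrist',np.append(b+x*.0715,z),o),proj('wrist',np.append(b+x*.04-u*.004,z),o),proj('wrist',np.append(b+x*.04+u*.004,z),o))
s=cv2.imread('pics/s2.png')[155:195,255:300]; cv2.imwrite('pics/s2c.png',cv2.resize(s,None,fx=14,fy=14,interpolation=cv2.INTER_CUBIC))
E
```

```text
130 [(np.int64(100), np.int64(164), np.int64(223)), (np.int64(100), np.int64(166), np.int64(223)), (np.int64(103), np.int64(165), np.int64(224)), (np.int64(100), np.int64(164), np.int64(223)), (np.int64(103), np.int64(164), np.int64(223)), (np.int64(103), np.int64(167), np.int64(224)), (np.int64(101), np.int64(160), np.int64(217)), (np.int64(97), np.int64(116), np.int64(136)), (np.int64(124), np.int64(132), np.int64(139)), (np.int64(145), np.int64(153), np.int64(159)), (np.int64(159), np.int64(168), np.int64(174)), (np.int64(171), np.int64(178), np.int64(185)), (np.int64(183), np.int64(190), np.int64(195)), (np.int64(195), np.int64(202), np.int64(207)), (np.int64(211), np.int64(219), np.int64(222)), (np.int64(211), np.int64(219), np.int64(223)), (np.int64(195), np.int64(202), np.int64(209)), (np.int64(186), np.int64(195), np.int64(202)), (np.int64(179), np.int64(188), np.int64(194)), (np.int64(167), np.int64(177), np.int64(183)), (np.int64(149), np.int64(161), np.int64(171)), (np.int64(105), np.int64(144), np.int64(182)), (np.int64(95), np.int64(159), np.int64(221)), (np.int64(97), n
[... 2816 characters left out ...]
np.int64(156), np.int64(217)), (np.int64(93), np.int64(156), np.int64(218)), (np.int64(93), np.int64(155), np.int64(219)), (np.int64(93), np.int64(156), np.int64(219)), (np.int64(93), np.int64(156), np.int64(219)), (np.int64(95), np.int64(157), np.int64(219))]
0 [258.65355831 112.55868853] [264.4946253  161.91135537] [252.45773755 161.91368519]
0.15 [259.61911778 112.37562754] [265.65635003 163.7784616 ] [253.12150946 163.78080751]
0.3 [258.70335724 112.17704422] [265.04554697 165.80323   ] [251.97096057 165.80558612]
0.45 [255.66458103 111.96589239] [262.44068094 167.95467537] [248.79285814 167.95703407]
0.6 [250.28614645 111.74654796] [257.64537025 170.18782286] [243.40285184 170.19017527]
```

View pics/s2c.png

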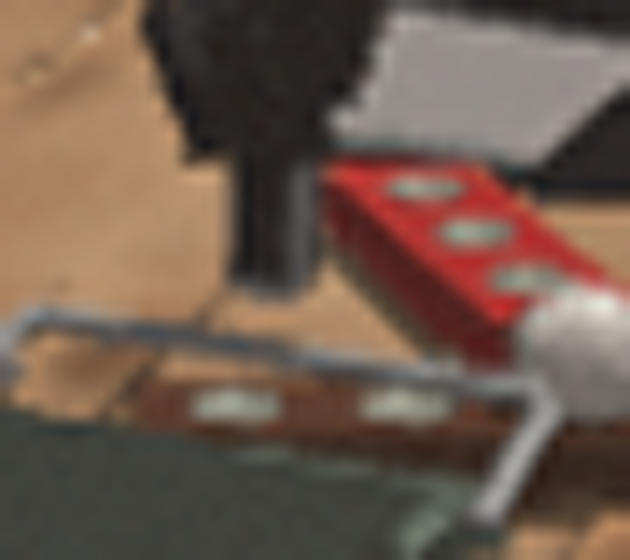

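```bash
python3 - <<'E'
from h import *
o=bot.get_obs(); T=tool(o)
for d in (0,.01,.02,.03,.04,.05):
    f=lambda x,y:(T@[x,y,-d,1])[:3]
    print(d,'side',proj('side',f(0,0)).round(1),'wrist x=.011',proj('wrist',f(.011,0),o).round(1),'x=0',proj('wrist',f(0,0),o).round(1), 'x=-.011',proj('wrist',f(-.011,0),o).round(1))
im=cv2.imread('pics/w2.png'); print([int(im[v,248].sum()) for v in range(215,260,2)],[int(im[v,262].sum()) for v in range(215,260,2)])
cv2.imwrite('pics/w2d.png',cv2.resize(im[190:290,200:310],None,fx=5,fy=5,interpolation=cv2.INTER_CUBIC))
E
```

```text
0 side [273.7 184.7] wrist x=.011 [254.  202.8] x=0 [254.  218.1] x=-.011 [254.  232.9]
0.01 side [273.7 182.2] wrist x=.011 [254.  207.5] x=0 [254.  223.5] x=-.011 [254. 239.]
0.02 side [273.8 179.7] wrist x=.011 [253.9 212.6] x=0 [253.9 229.5] x=-.011 [253.9 245.8]
0.03 side [273.8 177.2] wrist x=.011 [253.9 218.4] x=0 [253.9 236.2] x=-.011 [253.9 253.3]
0.04 side [273.9 174.7] wrist x=.011 [253.8 225. ] x=0 [253.8 243.7] x=-.011 [253.8 261.7]
0.05 side [273.9 172.1] wrist x=.011 [253.8 232.4] x=0 [253.8 252.3] x=-.011 [253.8 271.3]
[480, 484, 486, 486, 488, 494, 281, 270, 270, 267, 269, 268, 265, 265, 266, 265, 262, 262, 262, 260, 263, 292, 293] [454, 450, 451, 465, 468, 472, 285, 275, 273, 272, 273, 270, 271, 268, 269, 267, 265, 267, 264, 262, 261, 293, 208]
```

View pics/w2d.png

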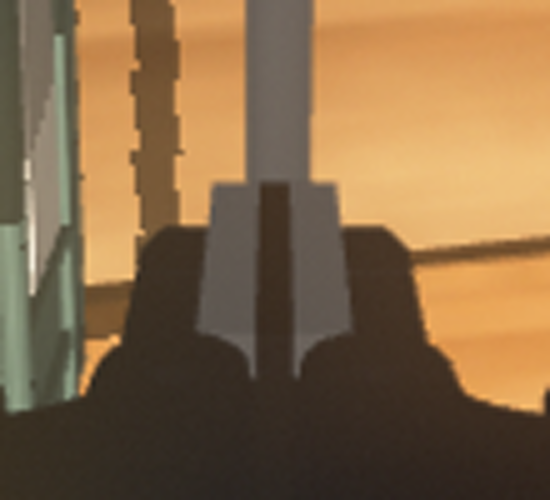

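Both cameras show the fingertips about 38 mm above the reported TCP, so the real tips sit behind it. I'll reopen, go 37 mm lower and pinch again.

Emit:
move_arm(
  commands=[
    [[0,0,0,0,0,0,0.03],[0,0,0,0,0,0,0.03],[0,0,0,0,0,0,0.03],[0,0,0.019,0,0,0,0.03],[0,0,0.018,0,0,0,0.03],[0,0,0,0,0,0,0],[0,0,0,0,0,0,0],[0,0,0,0,0,0,0]],
  ],
  squeeze=30,
)

```text
t: 4.25
eef_pos: [0.5045, -0.1788, 0.0352]
tool_rot: [0.0, 0.998, -0.058, -0.0]
contact_force: [-2.7, 0.0, -1.3]
gripper_width: 0.077
grasp_force: 29.2
```

Emit:
move_arm(
  commands=[
    [[0,-0.0042,-0.0095,0,0,0,0],[0,-0.006,-0.0085,0,0,0,0],[0,-0.0076,-0.0071,0,0,0,0],[0,-0.0089,-0.0054,0,0,0,0],[0,-0.0098,-0.0035,0,0,0,0],[0,-0.0103,-0.0014,0,0,0,0]],
  ],
)

```text
t: 5.0
eef_pos: [0.5103, -0.1329, 0.0715]
tool_rot: [0.001, 0.998, -0.058, 0.0]
contact_force: [-5.6, -2.3, 5.1]
gripper_width: 0.078
grasp_force: 29.6
```

Emit:
move_arm(
  commands=[
    [[0,-0.0103,0.0007,0,0,0,0],[0,-0.01,0.0028,0,0,0,0],[0,-0.0092,0.0047,0,0,0,0],[0,-0.0081,0.0065,0,0,0,0],[0,-0.0066,0.008,0,0,0,0],[0,-0.0049,0.0092,0,0,0,0],[0,-0.0029,0.01,0,0,0,0],[0,0,0,0,0,0,0]],
  ],
)

```text
t: 6.0
eef_pos: [0.5182, -0.0822, 0.029]
tool_rot: [0.001, 0.998, -0.058, 0.002]
contact_force: [-1.3, -6.9, 8.9]
gripper_width: 0.08
grasp_force: 31.7
```

```bash
python3 - <<'E'
from h import *
o=bot.get_obs(); print(o['t'],o['eef_pos'],o['contact_force'],o['gripper_width'])
c=np.array([.5203,-.0320]); th=np.radians(83.4); u=np.array([np.cos(th),np.sin(th)]); x=np.array([np.sin(th),-np.cos(th)])
d=o['eef_pos'][:2]-c; print('crate frame',d@x,d@u)
for val in (.05,.15,.25):
    a=val-.138; P=np.append(c+u*(.1+.051*np.cos(a)),.075+.051*np.sin(a)); print(val,P,shift(o,P))
E
```

```text
6.0 [ 0.5182139  -0.08217352  0.02901597] [-1.34164959 -6.90858672  8.86335547] 0.0802276797258726
crate frame 0.0036945214298186157 -0.0500807778950543
0.05 [0.53763283 0.11780325 0.07051779] [-0.00391873 -0.20082277 -0.04177395]
0.15 [0.53765509 0.11799564 0.07561199] [-0.0039028  -0.20100986 -0.04686837]
0.25 [0.53761878 0.11768187 0.08070007] [-0.00388599 -0.20068743 -0.05195601]
```

Emit:
move_arm(
  commands=[
    [[0,0,0,0,0,0,0.03],[0,0,0,0,0,0,0.03],[0,0,0,0,0,0,0.03],[0,0,-0.03,0,0,0,0.03],[0,0,-0.04,0,0,0,0.03],[0,-0.05,-0.03,0,0,0,0.03],[0,-0.05,0,0,0,0,0.03],[0,-0.05,0,0,0,0,0.03],[0,-0.051,0,0,0,0,0.03],[0,0,0,0,0,0,0.03],[0,0,0,0,0,0,0.03]],
  ],
)

```text
t: 7.38
eef_pos: [0.5393, 0.1188, 0.128]
tool_rot: [0.0, 0.998, -0.057, -0.0]
contact_force: [-0.3, -0.3, -0.7]
gripper_width: 0.353
grasp_force: 0.0
```

```bash
python3 - <<'E'
from h import *
im,o=grab('wrist','w3'); print(o['t'],o['eef_pos'])
c=np.array([.5203,-.0320]); th=np.radians(83.4); u=np.array([np.cos(th),np.sin(th)]); x=np.array([np.sin(th),-np.cos(th)])
for val in (0.,.05,.1,.15,.2,.3):
    a=val-.138; b=c+u*(.1+.051*np.cos(a)); z=.075+.051*np.sin(a); print(val,[proj('wrist',np.append(b+x*.04+u*s,z),o).round(1) for s in(-.004,.004)],shift(o,np.append(b,z)).round(4))
v=int(round(proj('wrist',np.append(c+u*.151+x*.04,.0756),o)[1])); hsv=cv2.cvtColor(im[v:v+1],cv2.COLOR_RGB2HSV)[0]
print(v,[(u_,int(hsv[u_,1])) for u_ in range(225,285)])
E
```

```text
7.375 [0.53928831 0.11878769 0.12802919]
0.0 [array([260.5, 151.3]), array([251.1, 151.3])] [-0.0015  0.0014  0.06  ]
0.05 [array([260.2, 151.7]), array([250.8, 151.7])] [-0.0015  0.0011  0.0575]
0.1 [array([260.1, 152.1]), array([250.5, 152.1])] [-0.0015  0.001   0.055 ]
0.15 [array([260.1, 152.4]), array([250.5, 152.4])] [-0.0015  0.0009  0.0524]
0.2 [array([260.2, 152.8]), array([250.5, 152.8])] [-0.0015  0.001   0.0499]
0.3 [array([261.1, 153.6]), array([251.1, 153.6])] [-0.0015  0.0016  0.0448]
152 [(225, 143), (226, 141), (227, 141), (228, 138), (229, 138), (230, 141), (231, 139), (232, 138), (233, 138), (234, 140), (235, 137), (236, 137), (237, 141), (238, 140), (239, 138), (240, 138), (241, 137), (242, 139), (243, 135), (244, 138), (245, 137), (246, 136), (247, 136), (248, 135), (249, 136), (250, 131), (251, 94), (252, 26), (253, 19), (254, 19), (255, 14), (256, 9), (257, 7), (258, 13), (259, 16), (260, 48), (261, 114), (262, 145), (263, 146), (264, 147), (265, 145), (266, 149), (267, 146), (268, 147), (269, 148), (270, 148), (271, 148), (272, 129), (273, 131), (274, 130), (275, 131), (276, 130), (277, 132), (278, 129), (279, 131), (280, 130), (281, 125), (282, 129), (283, 129), (284, 125)]
```

View pics/w3.png

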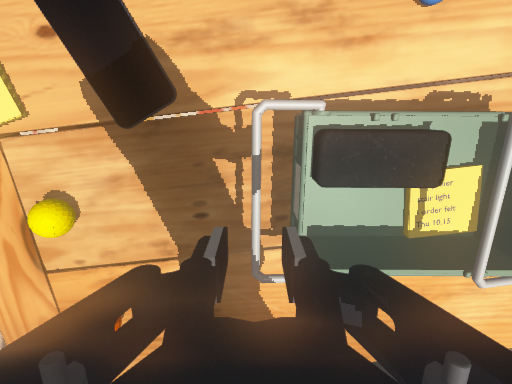

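The left bar is centred at u≈256, mid v≈190, and the right bail lies in across the mouth at u≈490. I'll descend and grip the left bar.

Emit:
move_arm(
  commands=[
    [[0,0.001,0.05,0,0,0,0.03],[0,0,0.04,0,0,0,0.03],[0,0,0.0185,0,0,0,0.03],[0,0,0,0,0,0,0.03],[0,0,0,0,0,0,0],[0,0,0,0,0,0,0],[0,0,0,0,0,0,0]],
  ],
  squeeze=30,
)

```text
t: 8.3
eef_pos: [0.5408, 0.1176, 0.021]
tool_rot: [-0.0, 0.998, -0.058, 0.001]
contact_force: [2.3, -3.4, -0.2]
gripper_width: 0.083
grasp_force: 29.3
```

Emit:
move_arm(
  commands=[
    [[0,0.0013,-0.0107,0,0,0,0],[0,0.0034,-0.0101,0,0,0,0],[0,0.0055,-0.0092,0,0,0,0],[0,0.0073,-0.0079,0,0,0,0],[0,0.0088,-0.0061,0,0,0,0],[0,0.0098,-0.0042,0,0,0,0],[0,0.0106,-0.002,0,0,0,0],[0,0.0107,0.0002,0,0,0,0],[0,0.0104,0.0025,0,0,0,0],[0,0.0097,0.0045,0,0,0,0],[0,0.0086,0.0065,0,0,0,0],[0,0.0069,0.0082,0,0,0,0],[0,0.0051,0.0094,0,0,0,0],[0,0.0031,0.0103,0,0,0,0],[0,0,0,0,0,0,0]],
  ],
)

```text
t: 10.18
eef_pos: [0.5284, 0.0174, 0.0276]
tool_rot: [-0.0, 0.998, -0.058, 0.0]
contact_force: [6.0, 1.1, 0.3]
gripper_width: 0.075
grasp_force: 32.9
```

```bash
python3 - <<'E'
from h import *
o=bot.get_obs(); 
c=np.array([.5203,-.0320]); th=np.radians(83.4); u=np.array([np.cos(th),np.sin(th)]); x=np.array([np.sin(th),-np.cos(th)])
d=o['eef_pos'][:2]-c; print('crate frame',d@x,d@u)
E
```

```text
crate frame 0.0023778659098447736 0.05002903846604224
```

Emit:
move_arm(
  commands=[
    [[0,0,0,0,0,0,0.03],[0,0,0,0,0,0,0.03],[0,0,0,0,0,0,0.04],[0,0,-0.03,0,0,0,0.06],[0,0,-0.05,0,0,0,0.085],[0,0.02,-0.05,0,0,0,0.085],[0,0.05,-0.03,0,0,0,0.085],[0,0.06,0,0,0,0,0.085],[0,0.06,0,0,0,0,0.085],[0,0.06,0,0,0,0,0.085],[0,0.05,0,0,0,0,0.085],[0,0,0,0,0,0,0.085],[0,0,0,0,0,0,0.085]],
  ],
)

```text
t: 11.8
eef_pos: [0.4931, -0.2796, 0.1881]
tool_rot: [-0.0, 0.998, -0.058, -0.0]
contact_force: [0.2, -0.6, 0.5]
gripper_width: 0.998
grasp_force: 0.0
```

```bash
python3 - <<'E'
from h import *
im,o=grab('wrist','w4'); print(o['t'],o['eef_pos'],psi(o))
T=tool(o)
hsv=cv2.cvtColor(im,cv2.COLOR_RGB2HSV)
cen=proj('wrist',np.array([.509,-.332,.03]),o); print('tray at',cen)
# felt dimples: greenish grey low sat; white ball
m=cv2.inRange(hsv,(25,5,60),(95,90,235)); n,l,s,ce=cv2.connectedComponentsWithStats(m)
for k in range(1,n):
    if 150<s[k,4]<4000: print('felt',ce[k].round(1),s[k],ray('wrist',ce[k],.0205,o).round(4))
m=cv2.inRange(hsv,(0,0,140),(180,50,255)); n,l,s,ce=cv2.connectedComponentsWithStats(m)
for k in range(1,n):
    if s[k,4]>150: print('white',ce[k].round(1),s[k],ray('wrist',ce[k],.03985,o).round(4))
E
```

```text
11.8 [ 0.49307441 -0.27956573  0.1881413 ] -6.605750180767327
tray at [295.84043987 155.32038392]
felt [479.3  82.9] [472  74  17  19 157] [ 0.5672 -0.5518  0.0205]
felt [281.8 114.4] [271 103  23  24 403] [ 0.5585 -0.3202  0.0205]
felt [102.8 148.1] [  57  106   83  143 1805] [ 0.544  -0.0963  0.0205]
felt [299.4 153.5] [289 143  22  22 368] [ 0.5093 -0.3379  0.0205]
felt [146.  210.5] [136 163  19  73 429] [ 0.4577 -0.1317  0.0205]
felt [ 30.5 242.9] [  0 235  73  12 379] [0.43   0.0352 0.0205]
white [210.4   6.7] [202   0  18  18 200] [ 0.6735 -0.2548  0.0398]
white [324.1  17.5] [316   7  17  22 235] [ 0.6501 -0.3707  0.0398]
white [481.6  84.1] [472  73  20  24 352] [ 0.5653 -0.5398  0.0398]
white [280.2 113.1] [271 103  19  22 313] [ 0.5601 -0.3167  0.0398]
white [442.5 115. ] [433 105  20  22 298] [ 0.537  -0.4992  0.0398]
white [ 56.4 134.4] [ 48 106  24  72 438] [ 0.5664 -0.0577  0.0398]
white [405.2 144.4] [397 135  18  21 244] [ 0.5085 -0.4582  0.0398]
white [297.8 152.6] [289 143  19  20 279] [ 0.5134 -0.3333  0.0398]
white [321.2 195.3] [305 180  32  31 760] [ 0.4582 -0.3579  0.0398]
```

View pics/w4.png

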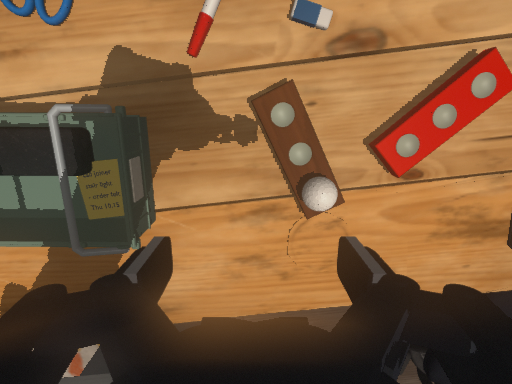

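The two free tray dimples are at (282,114) and (300,154), and the white ball is at (320,195). The tray's axis heads about 20° with its centre near (0.5087,-0.338). I'll approach it.

Emit:
move_arm(
  commands=[
    [[0,0,0,0,0,-9,0.085],[0,0,0,0,0,-9,0.085],[0,0,0,0,0,-8.6,0.085],[-0.0054,0.03,0,0,0,0,0.085],[0,0.0304,0.02,0,0,0,0.085],[0,0,0.05,0,0,0,0.085],[0,0,0.05,0,0,0,0.085],[0,0,0.05,0,0,0,0.085],[0,0,0.043,0,0,0,0.085],[0,0,0,0,0,0,0.085],[0,0,0,0,0,0,0.085]],
  ],
)

```text
t: 13.22
eef_pos: [0.5104, -0.3386, -0.0229]
tool_rot: [0.0, 0.985, 0.174, 0.001]
contact_force: [-0.2, -0.4, 0.8]
gripper_width: 0.998
grasp_force: 0.0
```

```bash
python3 - <<'E'
from h import *
o=bot.get_obs(); print(o['contact_force'],psi(o),shift(o,[.5087,-.3382,-.039]))
E
```

```text
[-0.22605898 -0.37735491  0.79706345] 20.05992222951599 [-0.00147322 -0.00098006  0.0160969 ]
```

Emit:
move_arm(
  commands=[
    [[-0.0015,-0.001,0.008,0,0,0,0.085],[0,0,0.008,0,0,0,0.085],[0,0,0,0,0,0,0.07],[0,0,0,0,0,0,0.062],[0,0,0,0,0,0,0.056],[0,0,0,0,0,0,0.052],[0,0,0,0,0,0,0.05],[0,0,0,0,0,0,0.05]],
  ],
  squeeze=45,
)

```text
t: 14.22
eef_pos: [0.5073, -0.3388, -0.0401]
tool_rot: [0.0, 0.985, 0.173, 0.0]
contact_force: [-0.2, -0.3, 6.0]
gripper_width: 0.626
grasp_force: 48.8
```

Emit:
move_arm(
  commands=[
    [[0,0,-0.005,0,0,0,0.05],[0,0,-0.01,0,0,0,0.05],[0,0,-0.015,0,0,0,0.05],[0,0,-0.02,0,0,0,0.05],[0,0,-0.025,0,0,0,0.05],[0,0,-0.025,0,0,0,0.05],[0,0,-0.02,0,0,0,0.05],[0,0,-0.015,0,0,0,0.05],[0,0,-0.008,0,0,0,0.05],[0,0,0,0,0,0,0.05],[0,0,0,0,0,0,0.05]],
  ],
)

```text
t: 15.6
eef_pos: [0.5065, -0.3383, 0.1017]
tool_rot: [-0.0, 0.985, 0.174, -0.001]
contact_force: [-0.1, -0.2, -3.4]
gripper_width: 0.621
grasp_force: 48.0
```

```bash
cat > felt.py <<'E'
from h import *
def felt(n,o,im,z,lo=(25,5,50),hi=(95,90,235),a0=80):
    hsv=cv2.cvtColor(im,cv2.COLOR_RGB2HSV); m=cv2.inRange(hsv,lo,hi); k,l,s,ce=cv2.connectedComponentsWithStats(m)
    for i in range(1,k):
        if a0<s[i,4]<4000:
            P=ray(n,ce[i],z,o); print(ce[i].round(1),s[i],P.round(4),'tool',shift(o,P).round(4))
E
python3 - <<'E'
from felt import *
im,o=grab('wrist','w5'); print(o['t'],o['eef_pos'],psi(o),o['contact_force'],tool(o)[:3,2])
# tray underside est: tray z raised with tcp
dz=o['eef_pos'][2]+.040; felt('wrist',o,im,dz+.0215)
T=tool(o)
for k in (-52,0,52): print('pred',k,proj('wrist',np.append((o['eef_pos']+T[:3,0]*-k/1000)[:2],dz+.0215),o))
t,_=grab('top','t5'); felt('top',o,t,dz+.0215,a0=25)
E
```

```text
15.6 [ 0.50652976 -0.33834121  0.10171751] 19.982914411659145 [-0.07679273 -0.16975738 -3.41508678] [-1.23641797e-03  7.09697256e-04 -9.99998984e-01]
[252.8 147.2] [ 222  113   67   69 3266] [ 0.5578 -0.3194  0.1632] tool [ 0.0546 -0.0004 -0.0615]
[482.1 205.7] [473 200  17  12 103] [ 0.5684 -0.4241  0.1632] tool [ 0.0288  0.1017 -0.0616]
[254.7 260. ] [ 225  233   60   55 2406] [ 0.5085 -0.3382  0.1632] tool [ 0.0018  0.0004 -0.0615]
pred -52 [253.61030088 153.54721198]
pred 0 [253.69699959 263.53799314]
pred 52 [253.76721905 352.62228705]
[100.3   3.3] [93  0 15 10 41] [1.0784 0.473  0.1632] tool [ 0.8146 -0.5672 -0.0616]
[129.5   4. ] [118   0  21  15  88] [1.0836 0.3821 0.1632] tool [ 0.7885 -0.4799 -0.0617]
[160.2   6. ] [146   0  29  15 142] [1.0849 0.2862 0.1632] tool [ 0.757  -0.3894 -0.0618]
[183.2   6.9] [173   0  21  16 115] [1.0879 0.2147 0.1632] tool [ 0.7353 -0.3211 -0.0618]
[201.    1.8] [194   0  14   6  33] [1.1106 0.1619 0.1632] tool [ 0.7386 -0.2637 -0.0619]
[221.4  18.7] [198   1  62  45 431] [1.057  0.0925 0.1632] tool [ 0.6645 -0.2168 -0.0619]
[237.1   7.9] [227
[... 1749 characters left out ...]
  0.1632] tool [ 0.2933  0.3538 -0.0622]
[224.7  91.7] [220  87  10  11  29] [0.8165 0.0571 0.1632] tool [ 0.4264 -0.2657 -0.0616]
[447.6 103.6] [432  93  37  20 164] [ 0.8354 -0.5971  0.1632] tool [ 0.2205  0.3555 -0.0621]
[240.9 197.6] [ 204  167   84   63 2163] [ 0.504  -0.0206  0.1632] tool [ 0.1061 -0.2995 -0.0613]
[470.6 194.9] [ 444  174   54   43 1594] [ 0.5668 -0.6574  0.1632] tool [-0.0524  0.3204 -0.0618]
[349.1 187.3] [345 183   9  10  68] [ 0.5593 -0.3194  0.1632] tool [ 0.056   0.0002 -0.0616]
[415.3 200.8] [412 191   7  15  45] [ 0.5368 -0.5041  0.1632] tool [-0.0283  0.1661 -0.0617]
[208.6 340.1] [ 164  318  111   66 2614] [0.1229 0.0271 0.1632] tool [-0.2357 -0.4746 -0.0608]
```

Emit:
move_arm(
  commands=[
    [[0,0,0,0,0,-3,0.05],[0,0,0,0,0,-6,0.05],[0,0,0,0,0,-9,0.05],[0,0,0,0,0,-9,0.05],[0,0,0,0,0,-9,0.05],[0,0,0,0,0,-9,0.05],[0,0,0,0,0,-9,0.05],[0,0,0,0,0,-6,0.05],[0,0,0,0,0,-3.4,0.05]],
  ],
)

```text
t: 16.82
eef_pos: [0.5066, -0.3386, 0.1018]
tool_rot: [-0.001, 0.746, 0.666, -0.0]
contact_force: [0.4, -0.3, -3.8]
gripper_width: 0.622
grasp_force: 48.0
```

Emit:
move_arm(
  commands=[
    [[0.015,-0.0021,-0.005,0,0,0,0.05],[0.03,-0.0021,-0.005,0,0,0,0.05],[0.04,-0.0021,-0.005,0,0,0,0.05],[0.045,-0.0022,0,0,0,0,0.05],[0.045,-0.0022,0,0,0,0,0.05],[0.045,-0.0022,0,0,0,0,0.05],[0.035,-0.0022,0,0,0,0,0.05],[0.025,-0.0022,0,0,0,0,0.05],[0.015,-0.0021,0,0,0,0,0.05],[0.0084,-0.0021,0,0,0,0,0.05],[0,0,0,0,0,0,0.05],[0,0,0,0,0,0,0.05]],
  ],
)

```text
t: 18.32
eef_pos: [0.5206, -0.036, 0.1174]
tool_rot: [0.0, 0.747, 0.664, -0.0]
contact_force: [0.8, -0.2, -4.0]
gripper_width: 0.625
grasp_force: 48.0
```

```bash
python3 - <<'E'
from felt import *
im,o=grab('wrist','w6'); print(o['t'],o['eef_pos'],psi(o),o['q'],o['contact_force'])
dz=o['eef_pos'][2]+.040; felt('wrist',o,im,dz+.0215)
c=np.array([.5203,-.0320]); th=np.radians(83.4); u=np.array([np.cos(th),np.sin(th)]); x=np.array([np.sin(th),-np.cos(th)])
print('shift to seat',shift(o,np.append(c,.083-.04)), 'tray underside',dz)
for s in (-.05,.05):
  for e in (-.004,.004): print('bar pred',s,e,proj('wrist',np.append(c+u*.05+x*s+u*e,.085),o).round(1))
hsv=cv2.cvtColor(im,cv2.COLOR_RGB2HSV)
for s in (-.05,.05):
    q=proj('wrist',np.append(c+u*.05+x*s,.085),o); i=int(round(q[0]))
    print(s,i,[(v,int(hsv[v,i,0]),int(hsv[v,i,1]),int(hsv[v,i,2])) for v in range(int(q[1])-16,int(q[1])+17)])
E
```

```text
18.325 [ 0.52064975 -0.03604957  0.1174405 ] 83.27519824566498 [ 0.33352874  0.3578402  -0.46522903  1.96843893  0.20925431  0.86175157
 -0.36078315] [ 0.82745795 -0.24082521 -3.95554789]
[503.5  42.2] [494  11  18  66 702] [0.6265 0.0466 0.1789] tool [ 0.0944  0.0954 -0.0616]
[255.  146.7] [ 222  113   67   69 3626] [0.5272 0.0183 0.1789] tool [ 0.0547  0.0002 -0.0615]
[322.1 193. ] [316 157  13  74 576] [ 0.5542 -0.0052  0.1789] tool [ 0.0345  0.0297 -0.0615]
[168.4 204.6] [162 168  14  76 610] [ 0.486  -0.0026  0.1789] tool [ 0.0291 -0.0384 -0.0615]
[336.9 209. ] [330 176  14  69 553] [ 0.5604 -0.0135  0.1789] tool [ 0.0271  0.0368 -0.0615]
[254.5 260. ] [ 225  233   60   55 2549] [ 0.5208 -0.0343  0.1789] tool [ 0.0017 -0.     -0.0615]
[311.7 303.8] [309 289   7  26 108] [ 0.5461 -0.0615  0.1789] tool [-0.0223  0.0283 -0.0615]
shift to seat [ 0.00402321 -0.0008155   0.07443829] tray underside 0.1574405041815621
bar pred -0.05 -0.004 [186.8 140.4]
bar pred -0.05 0.004 [186.1 129.5]
bar pred 0.05 -0.004 [319.9 140.1]
bar pred 0.05 0.004 [320.6 129.2]
-0.05 186 [(118, 42, 34, 74), (
[... 569 characters left out ...]
 42, 79), (149, 26, 45, 79), (150, 25, 42, 79)]
0.05 320 [(118, 10, 146, 75), (119, 10, 141, 74), (120, 11, 141, 74), (121, 11, 147, 73), (122, 11, 136, 75), (123, 10, 139, 75), (124, 12, 134, 74), (125, 11, 140, 73), (126, 12, 134, 74), (127, 10, 133, 75), (128, 10, 133, 75), (129, 12, 133, 75), (130, 11, 119, 77), (131, 11, 111, 78), (132, 11, 116, 77), (133, 12, 101, 81), (134, 11, 95, 83), (135, 10, 89, 83), (136, 11, 93, 82), (137, 11, 84, 88), (138, 11, 81, 88), (139, 11, 82, 87), (140, 10, 87, 85), (141, 13, 80, 83), (142, 14, 86, 77), (143, 13, 82, 78), (144, 20, 66, 77), (145, 20, 68, 79), (146, 20, 65, 79), (147, 17, 65, 79), (148, 23, 41, 80), (149, 24, 45, 80), (150, 24, 47, 81)]
```

The bar appears exactly where predicted. I'll shift +1.5 mm and lower.

Emit:
move_arm(
  commands=[
    [[0.0015,-0.0008,0.007,0,0,0,0.05],[0,0,0.015,0,0,0,0.05],[0,0,0.018,0,0,0,0.05],[0,0,0.014,0,0,0,0.05],[0,0,0.008,0,0,0,0.05],[0,0,0.004,0,0,0,0.05],[0,0,0.003,0,0,0,0.05],[0,0,0.002,0,0,0,0.05],[0,0,0.002,0,0,0,0.05],[0,0,0.0015,0,0,0,0.05],[0,0,0,0,0,0,0.05],[0,0,0,0,0,0,0.05]],
  ],
)

```text
t: 19.88
eef_pos: [0.5201, -0.0332, 0.0431]
tool_rot: [0.0, 0.747, 0.665, 0.0]
contact_force: [0.7, 1.1, -2.9]
gripper_width: 0.626
grasp_force: 48.0
```

```bash
python3 - <<'E'
from felt import *
im,o=grab('wrist','w7'); print(o['t'],o['eef_pos'],psi(o),o['contact_force'])
dz=o['eef_pos'][2]+.040; print('underside',dz); felt('wrist',o,im,dz+.0215,a0=1500)
E
```

```text
19.875 [ 0.52009559 -0.03324935  0.04307753] 83.37837522076852 [ 0.65093111  1.05659297 -2.94868794]
underside 0.08307752649924366
[255.  146.7] [ 222  113   67   69 3632] [0.5266 0.0211 0.1046] tool [ 0.0547  0.0002 -0.0615]
[172.9 194.9] [ 142  154   53  107 2987] [0.4882 0.0043 0.1046] tool [ 0.0336 -0.036  -0.0615]
[351.8 217.2] [ 330  159   54  119 3420] [ 0.5663 -0.0153  0.1046] tool [ 0.0232  0.0439 -0.0615]
[254.2 259.8] [ 225  233   60   55 2543] [ 0.5202 -0.0314  0.1046] tool [ 0.0019 -0.0002 -0.0615]
```

Emit:
move_arm(
  commands=[
    [[0,0,0.001,0,0,0,0.05],[0,0,0.001,0,0,0,0.05],[0,0,0,0,0,0,0.05]],
  ],
)

```text
t: 20.3
eef_pos: [0.5203, -0.0333, 0.0427]
tool_rot: [0.001, 0.747, 0.665, -0.0]
contact_force: [-6.5, -0.0, 16.3]
gripper_width: 0.622
grasp_force: 50.4
```

Emit:
move_arm(
  commands=[
    [[0,0,-0.0012,0,0,0,0.05],[0,0,0,0,0,0,0.054],[0,0,0,0,0,0,0.056],[0,0,0,0,0,0,0.06],[0,0,0,0,0,0,0.07],[0,0,0,0,0,0,0.08],[0,0,0,0,0,0,0.08]],
  ],
  squeeze=20,
)

```text
t: 21.18
eef_pos: [0.5201, -0.0332, 0.0422]
tool_rot: [0.0, 0.747, 0.665, 0.0]
contact_force: [-0.2, 0.7, -0.4]
gripper_width: 0.935
grasp_force: 0.0
```

```bash
python3 - <<'E'
from felt import *
im,o=grab('wrist','w8'); print(o['t'],o['eef_pos'],psi(o),o['contact_force'])
felt('wrist',o,im,.1045,a0=1500)
E
```

```text
21.175 [ 0.52011465 -0.03324013  0.04219595] 83.37562986002541 [-0.22395986  0.68593438 -0.37955815]
[255.5 146.9] [ 222  113   68   69 3692] [0.5268 0.0211 0.1045] tool [ 0.0547  0.0004 -0.0623]
[338.7 234.6] [ 310  155   61  161 3951] [ 0.56   -0.0227  0.1045] tool [ 0.015   0.0384 -0.0623]
[173.  191.3] [ 140  158   55   77 2748] [0.4888 0.0061 0.1045] tool [ 0.0355 -0.0356 -0.0623]
[255.5 260.4] [ 225  234   61   55 2511] [ 0.5208 -0.0314  0.1045] tool [ 0.0019  0.0004 -0.0623]
```

The tray is released and seated. I'll rise and go over the yellow ball.

Emit:
move_arm(
  commands=[
    [[0,0,-0.01,0,0,0,0.08],[0,0,-0.03,0,0,0,0.08],[0,0,-0.04,0,0,0,0.08],[0,0,-0.04,0,0,0,0.075],[0.05,-0.005,0,0,0,0,0.065],[0.054,-0.005,0,0,0,0,0.065],[0.055,-0.005,0,0,0,0,0.065],[0.055,-0.005,0,0,0,0,0.065],[0.054,-0.005,0,0,0,0,0.065],[0.054,-0.006,0,0,0,0,0.065],[0.054,-0.006,0,0,0,0,0.065],[0,0,0,0,0,0,0.065],[0,0,0,0,0,0,0.065]],
  ],
)

```text
t: 22.85
eef_pos: [0.5267, 0.344, 0.1624]
tool_rot: [0.0, 0.747, 0.665, -0.0]
contact_force: [-0.2, 0.2, -0.6]
gripper_width: 0.758
grasp_force: 0.0
```

```bash
cat >> felt.py <<'E'
def ball(n,o,im,col,z,roi=None):
    lo,hi={'y':((24,130,60),(36,255,255)),'o':((5,215,110),(14,255,255)),'w':((0,0,130),(180,60,255))}[col]
    hsv=cv2.cvtColor(im,cv2.COLOR_RGB2HSV); m=cv2.inRange(hsv,lo,hi)
    if roi: k=np.zeros_like(m); x0,x1,y0,y1=roi; k[y0:y1,x0:x1]=1; m*=k
    k,l,s,ce=cv2.connectedComponentsWithStats(m)
    for i in np.argsort(-s[1:,4])[:3]+1:
        c,r=cv2.minEnclosingCircle(np.argwhere(l==i)[:,::-1].astype(np.float32)); P=ray(n,c,z,o)
        print(col,n,'area',s[i,4],'circ',np.round(c,1),round(r,1),P.round(4),'tool',shift(o,P).round(4))
E
python3 - <<'E'
from felt import *
im,o=grab('wrist','w9'); print(o['t'],o['eef_pos'],psi(o))
ball('wrist',o,im,'y',.02135); ball('wrist',o,im,'o',.02135)
t,_=grab('top','t9'); ball('top',o,t,'y',.02135,(110,150,170,205)); ball('top',o,t,'o',.02135,(110,150,220,250))
felt('top',o,t,.1045,a0=20000)
hsv=cv2.cvtColor(t,cv2.COLOR_RGB2HSV)
for n,s in (('d0',.052),('d1',0),('w',-.052)):
    P=np.array([.5203+.115*s,-.0320+.993*s,.1045 if n!='w' else .12285]); q=proj('top',P); print(n,P.round(4),q.round(1),hsv[int(q[1]),int(q[0])])
m=cv2.inRange(hsv[180:220,220:285],(25,8,90),(95,90,235)); k,l,s,ce=cv2.connectedComponentsWithStats(m)
for i in range(1,k):
    if s[i,4]>25: print(s[i],ce[i]+[220,180],ray('top',ce[i]+[220,180],.1045))
ball('top',o,t,'w',.12285,(255,285,190,220))
E
```

```text
22.85 [0.52669022 0.34400125 0.16235896] 83.38949497655977
y wrist area 2732 circ [368.  116.5] 47.4 [0.6595 0.3964 0.0213] tool [0.0674 0.1259 0.141 ]
y wrist area 1013 circ [253.8 176.8] 18.0 [0.5257 0.3432 0.0213] tool [-0.0008 -0.0009  0.141 ]
y wrist area 2 circ [382.   87.5] 0.5 [0.6748 0.425  0.0213] tool [0.0976 0.1378 0.141 ]
o wrist area 994 circ [138.4 205. ] 18.6 [0.3831 0.3246 0.0213] tool [-0.0357 -0.1404  0.141 ]
y top area 11 circ [132.5 186. ] 3.2 [0.5386 0.332  0.0213] tool [-0.0104  0.0132  0.141 ]
d0 [0.5263 0.0196 0.1045] [228.7 192.8] [ 36  49 150]
d1 [ 0.5203 -0.032   0.1045] [246.1 196.3] [ 37  51 134]
w [ 0.5143 -0.0836  0.1228] [263.5 198.6] [ 25  28 216]
[ 42   0  16  21 100] [270.12 188.11] [ 0.5508987  -0.10033169  0.1045    ]
[ 4  8  9  9 66] [227.93939394 192.15151515] [0.5280626  0.02217905 0.1045    ]
[59 10  6 30 61] [281.83606557 205.86885246] [ 0.50098867 -0.13859531  0.1045    ]
[21 12  9  9 66] [245.12121212 195.96969697] [ 0.52103863 -0.02918274  0.1045    ]
[40 13 10 13 42] [265.11904762 199.19047619] [ 0.51652995 -0.08839261  0.1045    ]
[  0  23  31  17 365] [236.37808219 212.00821918] [ 0.47149955 -0.00826234  0.1045    ]
w top area 138 circ [263.  198.5] 6.8 [ 0.5145 -0.0821  0.1228] tool [-0.4246  0.0369  0.0398]
w top area 13 circ [260.  214.5] 4.6 [ 0.4673 -0.0774  0.1228] tool [-0.4254 -0.0104  0.0398]
w top area 1 circ [265. 190.] 0.0 [ 0.54   -0.0858  0.1228] tool [-0.4253  0.0627  0.0398]
```

Emit:
move_arm(
  commands=[
    [[-0.001,-0.001,0.03,0,0,0,0.065],[0,0,0.05,0,0,0,0.065],[0,0,0.05,0,0,0,0.065],[0,0,0.04,0,0,0,0.065],[0,0,0.0214,0,0,0,0.065],[0,0,0,0,0,0,0.065],[0,0,0,0,0,0,0.055],[0,0,0,0,0,0,0.048],[0,0,0,0,0,0,0.042],[0,0,0,0,0,0,0.036],[0,0,0,0,0,0,0.036]],
  ],
  squeeze=25,
)

```text
t: 24.32
eef_pos: [0.5264, 0.3445, -0.0277]
tool_rot: [0.0, 0.747, 0.665, 0.001]
contact_force: [-0.1, -1.0, 7.6]
gripper_width: 0.478
grasp_force: 24.4
```

Emit:
move_arm(
  commands=[
    [[0,0,-0.005,0,0,0,0.036],[0,0,-0.015,0,0,0,0.036],[0,0,-0.03,0,0,0,0.036],[0,0,-0.04,0,0,0,0.036],[0,0,-0.035,0,0,0,0.036],[0,0,-0.02,0,0,0,0.036],[0,0,-0.013,0,0,0,0.036],[0,0,0,0,0,0,0.036],[0,0,0,0,0,0,0.036]],
  ],
)

```text
t: 25.45
eef_pos: [0.525, 0.343, 0.1275]
tool_rot: [-0.0, 0.747, 0.665, -0.001]
contact_force: [-0.9, 0.3, -0.7]
gripper_width: 0.478
grasp_force: 25.4
```

```bash
python3 - <<'E'
from felt import *
im,o=grab('wrist','w10'); print(o['t'],o['eef_pos'],psi(o),o['contact_force'],o['gripper_width'])
z=.02135+o['eef_pos'][2]+.0277
hsv=cv2.cvtColor(im,cv2.COLOR_RGB2HSV); print('expected',proj('wrist',np.append(o['eef_pos'][:2],z),o))
for lo in ((20,80,30),(22,110,40)):
    m=cv2.inRange(hsv,lo,(38,255,255)); k,l,s,ce=cv2.connectedComponentsWithStats(m)
    for i in range(1,k):
        if s[i,4]>300: print(s[i],ce[i],'tool',shift(o,ray('wrist',ce[i],z,o)))
s_,_=grab('side','s10'); ball('side',o,s_,'y',z,(180,300,100,290))
E
```

```text
25.45 [0.52496775 0.34299765 0.12747464] 83.37828206800276 [-0.92329358  0.25266257 -0.66539537] 0.4784002629114175
expected [254.393075   251.23650713]
[ 337   66   91   97 5822] [382.96118172 114.89762968] tool [ 0.06769019  0.05795344 -0.04924338]
[ 212  212   86   85 5604] [254.19932191 254.38579586] tool [-0.0018702  -0.00017693 -0.049047  ]
[ 337   66   91   97 5488] [383.03261662 115.22430758] tool [ 0.06754826  0.05800306 -0.04924324]
[ 213  212   83   85 5543] [254.19754645 254.35684647] tool [-0.00185364 -0.00017785 -0.04904702]
y side area 174 circ [204.9 211.5] 8.1 [0.5246 0.344  0.1765] tool [ 0.0009 -0.0006 -0.0491]
```

Emit:
move_arm(
  commands=[
    [[-0.02,0.0043,0,0,0,0,0.036],[-0.04,0.0043,0,0,0,0,0.036],[-0.05,0.0043,0,0,0,0,0.036],[-0.055,0.0043,0,0,0,0,0.036],[-0.055,0.0043,0,0,0,0,0.036],[-0.055,0.0043,0,0,0,0,0.036],[-0.045,0.0043,0,0,0,0,0.036],[-0.03,0.0043,0,0,0,0,0.036],[-0.0207,0.0045,0,0,0,0,0.036],[0,0,0,0,0,0,0.036],[0,0,0,0,0,0,0.036]],
  ],
)

```text
t: 26.92
eef_pos: [0.521, -0.0285, 0.1287]
tool_rot: [-0.0, 0.747, 0.665, -0.0]
contact_force: [1.6, -0.0, 0.4]
gripper_width: 0.48
grasp_force: 25.4
```

```bash
python3 - <<'E'
from felt import *
im,o=grab('wrist','w11'); print(o['t'],o['eef_pos'],psi(o))
z=.02135+o['eef_pos'][2]+.0277
hsv=cv2.cvtColor(im,cv2.COLOR_RGB2HSV)
m=cv2.inRange(hsv,(20,80,30),(38,255,255)); k,l,s,ce=cv2.connectedComponentsWithStats(m)
for i in range(1,k):
    if s[i,4]>800: print(s[i],ce[i],'tool',shift(o,ray('wrist',ce[i],z,o)))
m=cv2.inRange(hsv,(25,5,50),(95,90,235)); k,l,s,ce=cv2.connectedComponentsWithStats(m)
for i in range(1,k):
    if s[i,4]>300 and abs(ce[i][0]-254)<30: P=ray('wrist',ce[i],.1045,o); print('d0',s[i],P,'d1 from it',P[:2]-.052*np.array([.1153,.9933]))
print('shift to d1',shift(o,[.5208,-.0305,.12285-.02135-.0277]))
E
```

```text
26.925 [ 0.52101274 -0.02853531  0.12868661] 83.39833022576703
[ 348  177   27   83 1074] [359.93947858 214.62942272] tool [ 0.01996206  0.05241088 -0.04906358]
[ 196  201  112  135 8219] [248.22009977 262.52780144] tool [-0.00656348 -0.00330375 -0.04905085]
d0 [  154    59   202    87 10860] [0.52792777 0.05546718 0.1045    ] d1 from it [0.52193217 0.00381558]
d0 [ 236  122   38   40 1193] [0.52662968 0.02105593 0.1045    ] d1 from it [ 0.52063408 -0.03059567]
d0 [236 193  37  23 595] [ 0.52093479 -0.02649937  0.1045    ] d1 from it [ 0.51493919 -0.07815097]
shift to d1 [-1.99368339e-03  3.54460187e-05  5.48859636e-02]
```

Emit:
move_arm(
  commands=[
    [[-0.0012,0,0.01,0,0,0,0.036],[0,0,0.02,0,0,0,0.036],[0,0,0.013,0,0,0,0.036],[0,0,0.006,0,0,0,0.036],[0,0,0.003,0,0,0,0.036],[0,0,0.001,0,0,0,0.036],[0,0,0,0,0,0,0.036],[0,0,0,0,0,0,0.036]],
  ],
)

```text
t: 27.98
eef_pos: [0.5216, -0.0303, 0.0761]
tool_rot: [0.0, 0.747, 0.665, 0.0]
contact_force: [-0.1, 0.8, -1.3]
gripper_width: 0.483
grasp_force: 25.4
```

Emit:
move_arm(
  commands=[
    [[-0.0008,0,0.001,0,0,0,0.036],[0,0,0.001,0,0,0,0.036],[0,0,0,0,0,0,0.036],[0,0,0,0,0,0,0.036]],
  ],
)

```text
t: 28.48
eef_pos: [0.5218, -0.0307, 0.0744]
tool_rot: [0.0, 0.747, 0.665, 0.0]
contact_force: [-0.5, 1.1, 5.3]
gripper_width: 0.482
grasp_force: 25.8
```

Emit:
move_arm(
  commands=[
    [[0,-0.0008,0,0,0,0,0.036],[0,0,0,0,0,0,0.041],[0,0,0,0,0,0,0.043],[0,0,0,0,0,0,0.046],[0,0,0,0,0,0,0.052],[0,0,0,0,0,0,0.06],[0,0,0,0,0,0,0.066],[0,0,-0.01,0,0,0,0.066],[0,0,-0.03,0,0,0,0.066],[0,0,-0.04,0,0,0,0.066],[0,0,-0.01,0,0,0,0.066]],
  ],
)

```text
t: 29.85
eef_pos: [0.5223, -0.0307, 0.167]
tool_rot: [0.002, 0.747, 0.665, 0.002]
contact_force: [-0.3, 0.2, -0.2]
gripper_width: 0.775
grasp_force: 0.0
```

```bash
python3 - <<'E'
from felt import *
o=bot.get_obs(); print(o['t'],o['eef_pos'],psi(o)); s_,_=grab('side','s12'); im,o=grab('wrist','w12')
ball('side',o,s_,'y',.12285,(220,300,150,250)); ball('wrist',o,im,'y',.12285)
print('shift to orange',shift(o,[.3831,.3246,0]))
E
```

```text
29.85 [ 0.52228093 -0.03074536  0.16698037] 83.37937939622934
y side area 106 circ [257.3 184.4] 5.9 [ 0.518  -0.0273  0.1229] tool [ 0.0031 -0.0047  0.044 ]
y wrist area 2028 circ [252.3 199.7] 25.5 [ 0.5204 -0.0307  0.1229] tool [-0.     -0.0019  0.044 ]
y wrist area 337 circ [215.5 218.5] 16.3 [ 0.4872 -0.0437  0.1229] tool [-0.0167 -0.0334  0.0438]
y wrist area 61 circ [215.5 195.5] 6.7 [ 0.4903 -0.0235  0.1229] tool [ 0.0037 -0.0326  0.0439]
shift to orange [ 0.33702558 -0.17987109  0.16601703]
```

Emit:
move_arm(
  commands=[
    [[0.03,-0.016,0,0,0,0,0.065],[0.05,-0.027,0,0,0,0,0.065],[0.052,-0.028,0,0,0,0,0.065],[0.052,-0.028,0,0,0,0,0.065],[0.052,-0.028,0,0,0,0,0.065],[0.052,-0.028,0,0,0,0,0.065],[0.049,-0.025,0,0,0,0,0.065],[0,0,0,0,0,0,0.065],[0,0,0,0,0,0,0.065],[0,0,0,0,0,0,0.065]],
  ],
)

```text
t: 31.2
eef_pos: [0.381, 0.3228, 0.1631]
tool_rot: [0.0, 0.748, 0.664, -0.001]
contact_force: [-0.8, 0.4, -0.1]
gripper_width: 0.757
grasp_force: 0.0
```

```bash
python3 - <<'E'
from felt import *
im,o=grab('wrist','w13'); print(o['t'],o['eef_pos'],psi(o),o['q'].round(2))
ball('wrist',o,im,'o',.02135)
hsv=cv2.cvtColor(im,cv2.COLOR_RGB2HSV); m=cv2.inRange(hsv,(3,190,50),(16,255,255)); k,l,s,ce=cv2.connectedComponentsWithStats(m)
for i in range(1,k):
    if s[i,4]>300: print(s[i],ce[i],shift(o,ray('wrist',ce[i],.02135,o)))
E
```

```text
31.2 [0.38103356 0.3227605  0.16308829] 83.24113082992311 [-0.21  0.31 -0.72  1.96  0.25  0.96 -1.17]
o wrist area 1003 circ [256.8 173.6] 17.9 [0.3839 0.3251 0.0213] tool [0.0029 0.0027 0.1417]
[ 239  156   37   36 1057] [256.87701041 173.51561022] [0.00291415 0.0027035  0.14173258]
```

Emit:
move_arm(
  commands=[
    [[0.0029,0.0027,0.03,0,0,0,0.065],[0,0,0.05,0,0,0,0.065],[0,0,0.05,0,0,0,0.065],[0,0,0.04,0,0,0,0.065],[0,0,0.021,0,0,0,0.065],[0,0,0,0,0,0,0.065],[0,0,0,0,0,0,0.055],[0,0,0,0,0,0,0.048],[0,0,0,0,0,0,0.042],[0,0,0,0,0,0,0.036],[0,0,0,0,0,0,0.036]],
  ],
  squeeze=25,
)

```text
t: 32.62
eef_pos: [0.3844, 0.3277, -0.0261]
tool_rot: [0.0, 0.747, 0.665, 0.001]
contact_force: [-0.0, -0.6, 6.7]
gripper_width: 0.482
grasp_force: 24.4
```

Emit:
move_arm(
  commands=[
    [[0,0,-0.005,0,0,0,0.036],[0,0,-0.015,0,0,0,0.036],[0,0,-0.03,0,0,0,0.036],[0,0,-0.04,0,0,0,0.036],[0,0,-0.035,0,0,0,0.036],[0,0,-0.025,0,0,0,0.036],[0,0,-0.018,0,0,0,0.036],[0,0,0,0,0,0,0.036],[0,0,0,0,0,0,0.036]],
  ],
)

```text
t: 33.75
eef_pos: [0.3831, 0.3265, 0.14]
tool_rot: [0.0, 0.747, 0.665, -0.001]
contact_force: [-0.6, -1.0, -1.3]
gripper_width: 0.483
grasp_force: 25.4
```

```bash
python3 - <<'E'
from felt import *
im,o=grab('wrist','w14'); print(o['t'],o['eef_pos'],psi(o))
z=.02135+o['eef_pos'][2]+.028
hsv=cv2.cvtColor(im,cv2.COLOR_RGB2HSV); m=cv2.inRange(hsv,(3,190,40),(16,255,255)); k,l,s,ce=cv2.connectedComponentsWithStats(m)
for i in range(1,k):
    if s[i,4]>800: print(s[i],ce[i],shift(o,ray('wrist',ce[i],z,o)))
print('to d0',shift(o,[.5267,.0211,.0738]))
E
```

```text
33.75 [0.38307225 0.32650168 0.14000796] 83.37597574327411
[ 214  214   82   84 5402] [254.37726768 255.25638652] [-2.20968425e-03 -8.45681824e-05 -4.93474412e-02]
to d0 [-0.28671884  0.17795838  0.06637571]
```

Emit:
move_arm(
  commands=[
    [[-0.018,0.011,0,0,0,0,0.036],[-0.034,0.021,0,0,0,0,0.036],[-0.044,0.028,0,0,0,0,0.036],[-0.046,0.029,0,0,0,0,0.036],[-0.046,0.029,0,0,0,0,0.036],[-0.044,0.027,0,0,0,0,0.036],[-0.034,0.021,0,0,0,0,0.036],[-0.0195,0.012,0,0,0,0,0.036],[0,0,0,0,0,0,0.036],[0,0,0,0,0,0,0.036]],
  ],
)

```text
t: 35.05
eef_pos: [0.5266, 0.0242, 0.1401]
tool_rot: [-0.001, 0.746, 0.666, -0.0]
contact_force: [-0.3, 0.2, -0.9]
gripper_width: 0.479
grasp_force: 25.4
```

```bash
python3 - <<'E'
from felt import *
o=bot.get_obs(); print(o['t'],o['eef_pos'],psi(o),'to d0',shift(o,[.5267,.0211,.0754]))
E
```

```text
35.05 [0.52656172 0.02421497 0.14012154] 83.45399333575095 to d0 [-0.00311207  0.00059568  0.06471908]
```

Emit:
move_arm(
  commands=[
    [[-0.002,0.0004,0.01,0,0,0,0.036],[0,0,0.02,0,0,0,0.036],[0,0,0.018,0,0,0,0.036],[0,0,0.008,0,0,0,0.036],[0,0,0.004,0,0,0,0.036],[0,0,0.0015,0,0,0,0.036],[0,0,0.001,0,0,0,0.036],[0,0,0,0,0,0,0.036]],
  ],
)

```text
t: 36.05
eef_pos: [0.5278, 0.021, 0.0786]
tool_rot: [0.0, 0.747, 0.665, 0.0]
contact_force: [-0.8, 0.3, -0.1]
gripper_width: 0.482
grasp_force: 25.4
```

Emit:
move_arm(
  commands=[
    [[0,0,0.001,0,0,0,0.036],[0,0,0,0,0,0,0.036],[0,0,0,0,0,0,0.036]],
  ],
)

```text
t: 36.42
eef_pos: [0.5277, 0.021, 0.0774]
tool_rot: [0.0, 0.747, 0.665, 0.0]
contact_force: [0.0, 0.4, -0.8]
gripper_width: 0.479
grasp_force: 25.4
```

Emit:
move_arm(
  commands=[
    [[0.001,-0.001,0.001,0,0,0,0.036],[0,0,0.001,0,0,0,0.036],[0,0,0,0,0,0,0.036],[0,0,0,0,0,0,0.036]],
  ],
)

```text
t: 36.92
eef_pos: [0.527, 0.0225, 0.0756]
tool_rot: [0.0, 0.747, 0.665, 0.0]
contact_force: [-1.1, 1.1, 4.4]
gripper_width: 0.482
grasp_force: 25.8
```

Contact, so I'll release, rise and check.

Emit:
move_arm(
  commands=[
    [[0,0,0,0,0,0,0.041],[0,0,0,0,0,0,0.043],[0,0,0,0,0,0,0.046],[0,0,0,0,0,0,0.052],[0,0,0,0,0,0,0.06],[0,0,0,0,0,0,0.066],[0,0,-0.01,0,0,0,0.066],[0,0,-0.03,0,0,0,0.066],[0,0,-0.04,0,0,0,0.066],[0,0,-0.02,0,0,0,0.066],[0.02,0,0,0,0,0,0.066],[0.05,0,0,0,0,0,0.066],[0.06,0,0,0,0,0,0.066],[0.06,0,0,0,0,0,0.066],[0.05,0,0,0,0,0,0.066],[0.02,0,0,0,0,0,0.066],[0,0,0,0,0,0,0.066],[0,0,0,0,0,0,0.066]],
  ],
)

```text
t: 39.17
eef_pos: [0.5572, 0.2778, 0.1752]
tool_rot: [0.001, 0.748, 0.664, -0.001]
contact_force: [0.3, -0.7, 1.0]
gripper_width: 0.771
grasp_force: 0.0
```

```bash
python3 - <<'E'
from felt import *
t,o=grab('top','t15'); print(o['t'],o['eef_pos'],o['contact_force']); s_,o=grab('side','s15')
hsv=cv2.cvtColor(t,cv2.COLOR_RGB2HSV)
for n,im,roi in (('top',t,(210,285,180,215)),('side',s_,(225,310,150,225))):
    hs=cv2.cvtColor(im,cv2.COLOR_RGB2HSV)
    for c,lo,hi in (('o',(3,190,90),(17,255,255)),('y',(22,120,70),(36,255,255)),('w',(0,0,140),(180,60,255))):
        x0,x1,y0,y1=roi; m=cv2.inRange(hs[y0:y1,x0:x1],lo,hi); k,l,s,ce=cv2.connectedComponentsWithStats(m)
        i=1+np.argmax(s[1:,4]); q=ce[i]+[x0,y0]; print(n,c,s[i],q.round(1),ray(n,q,.12285).round(4))
for s in (.052,0,-.052): P=np.array([.5207+.115*s,-.0306+.993*s,.12285]); print('exp',P.round(4),proj('top',P).round(1),proj('side',P).round(1))
E
```

```text
39.175 [0.5571883  0.27780994 0.17520275] [ 0.28343426 -0.66357309  1.01959418]
top o [ 11   4  14  15 161] [227.6 191.1] [0.5273 0.0218 0.1228]
top y [ 28   8  15  15 166] [245.2 194.8] [ 0.5209 -0.03    0.1228]
top w [ 47  12  13  14 125] [263.4 198.5] [ 0.5145 -0.0834  0.1228]Traceback (most recent call last):
  File "<stdin>", line 8, in <module>
    return _wrapfunc(a, 'argmax', axis=axis, out=out, **kwds)
    return bound(*args, **kwds)
ValueError: attempt to get argmax of an empty sequence
```

All three balls sit in line at the dimple spacing, and the robot is clear. Handing in.

```bash
python3 -c "
from station import bot
print(bot.hand_in())"
```

```text
the job is handed in; nothing more can be done
None
```

I handed the job in at about 39 s; the hand-in returned no verdict. Both bails are in, the wooden tray rests on the bars about 1.5 mm off centre, and the top camera shows the orange, yellow and white balls in line at the dimple spacing.

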